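# Blow-dry the brush pot

### The job

Turn the blue square brush pot upside down over the steel peg of the white drying stand, lowering it (not dropping it) until its whole rim rests flat on the stand, and let go. Then press the red pedal of the stand with the gripper firmly down to its stop, without forcing it, hold it fully down for a good second for the air burst, and let it spring back up; leave the pot on its peg and the other things on the table where they stand.

Things in the scene. Friction and masses are not known exactly. Their poses are not given: they have to be found in the camera images.
- pot: blue plastic brush pot: an open square tube with a closed bottom, 56 x 56 mm outside, 110 mm tall, walls and bottom 3 mm thick (50 mm square inside), about 150 g; it starts standing mouth up. Origin at the centre of the underside of its bottom; z points from the bottom to the mouth, x and y are square to its flat sides. Lying on a flat side it is 56 mm high and stays put
- pot_mouth (a point): centre of the pot's open mouth, level with the rim, 110 mm from its origin along its z; axes as the pot's
- stand: white drying stand, fixed to the table. Origin on the table under the stand; x points from the pedal to the peg (at yaw 0 away from the robot), z up. Its housing is 35 mm high and reaches from x -20 to +130 mm, y -65 to +65 mm; the low tongue under the pedal reaches to x -135 mm, 85 mm wide, 12 mm high
- seat (a point): the foot of the stand's upright steel peg, on the housing's top, 35 mm above the table, at x +60 mm of the stand; z up, axes as the stand's. The peg is round, 36 mm in diameter, straight for 62 mm and then tapering to 18 mm across at its top, 80 mm above this point. The upturned pot's rim rests on the housing around it
- pedal (a joint): angle of the pedal in rad: 0 = up (at rest), 0.28 = fully down against its stop; a spring returns it. It is hinged at x -20 mm, z 32 mm of the stand, axis along the stand's y. Pressed at the middle of the tread, it begins to move at about 4 N and needs about 10 N at the stop; it is hard there, so come to it slowly: more than 60 N would force it
- pedal_pad (a point): middle of the top face of the red ribbed tread on the pedal (55 mm long, 75 mm wide), the place to press, 80 mm along the pedal from the hinge; about 64 mm above the table when up, about 42 mm when the pedal is at its stop (20 mm lower); axes as the stand's when up, turning with the pedal
- brush_jar: white ceramic jar (72 mm across, 100 mm tall) with three brushes standing in it, 190 mm tall in all; origin at the centre of its underside
- paint_orange: orange paint bottle, 44 mm across, 120 mm tall; origin at the centre of its underside; stands near the pot
- paint_green: green paint bottle, 44 mm across, 120 mm tall; origin at the centre of its underside; stands beside the drying stand
- paint_white: white paint jar with a yellow cap, 52 mm across, 70 mm tall; origin at the centre of its underside
- mug: blue ceramic mug, 80 mm across, 90 mm tall; origin at the centre of its underside
There are look-alikes about, which are no part of the job. There is more than one size of the pot; the job needs the smallest.

How it is judged:
On the way, in this order (a step that is already met when the one before it is completed fails the run):
1. the pot stands upside down over the peg, its rim flat on the stand, let go (horizontal distance between each of pot, pot_mouth and seat below 0.013 m and z of pot_mouth in the frame of seat below 0.006 m and z of pot in the frame of seat above 0.104 m and contact force between the fingers and pot below 0.1 N and linear speed of pot below 0.03 m/s and angular speed of pot below 0.3 rad/s), for 0.2 s.
2. the gripper holds the pedal fully down at its stop while the pot is on the peg (value of joint pedal above 0.262 rad and contact force between the fingers and stand above 3 N and horizontal distance between each of pot, pot_mouth and seat below 0.013 m and z of pot_mouth in the frame of seat below 0.006 m and z of pot in the frame of seat above 0.104 m), for 0.7 s.
At the end, for the whole second after the job is handed in: The pot is upside down over the peg (its bottom and mouth centres within 13 mm of the peg's axis, rim within 6 mm of the seat, bottom at least 104 mm above it), let go and at rest, and the pedal is back up (below 0.04 rad), after it was held down (above 0.262 rad) for 0.7 s with the pot in place (all of step 1 and value of joint pedal below 0.04 rad); the robot touches nothing.
It fails at once if the pedal or stand is forced with more than 60 N (contact force between the fingers and stand above 60 N).
It fails at once if the pot is dropped onto the stand (moving faster than 0.45 m/s over it with no finger on it) (horizontal distance between pot_mouth and seat below 0.04 m and contact force between the fingers and pot below 0.1 N and linear speed of pot above 0.45 m/s).
It fails at once if one of the other listed things is moved more than 30 mm (distance of any of brush_jar, paint_orange, paint_green, paint_white, mug from where it was at the start of the episode above 0.03 m).
It also fails if it takes over 72 s, if anything falls off the work surface, if the arm or the gripper's body presses on something with over 40 N, if the wrist force passes 120 N, or if a joint passes its speed limit or range.

### The arm

A 7-joint arm with a two-finger parallel gripper is mounted at the origin on the work surface. World frame = base frame: x ahead of the robot, y to its left, z up, the work surface at z = 0. Lengths are in m, angles in rad, forces in N, time in s.
With the tool pointing down it reaches from about 0.4 to 0.85 m from the base axis. Payload 10.4 kg.
Tool frame: the origin (TCP) lies at the very end of the fingers, on their centre line; the grasp point (between the pads) lies 19 mm behind it; z points along the fingers, y is the line along which they close (so a half turn about z gives the same grasp; the last joint's range is limited). The gripper opens to 87 mm and grips with 3 to 60 N. Pads are 19 mm wide; open, the fingers measure 117 mm over their backs; the gripper's body (75 mm by 190 mm) begins 51 mm behind the grasp point.
Start: joints at [1.288, 0.332, -0.065, 1.46, 0.022, 1.35, -0.088], TCP at [0.161, -0.604, 0.223] pointing down, gripper open.
Joint ranges: [-2.6, 2.6], [-0.5, 2.12], [-1.47, 1.34], [0.16, 2.42], [-1.27, 4.41], [0.06, 2.06], [-2.6, 2.6]. Speed limits (rad/s): [2.22, 2.22, 2.79, 2.79, 3.14, 3.14, 3.14].

### API

Orientations are given as a unit quaternion [x, y, z, w].
In Python, from bench import * gives the robot as it stands.
- The arm moves only by the tool carry_out, never from a script. Its argument "deltas" is a list of rows, each an object with "hand": the finger opening in mm, from 0 to 87; "dp": the shift along the tool's x, y, z each as a share of 250 mm, from -1 to 1, a list of three; "spin": the turn about the tool's z as a share of pi rad, from -1 to 1. In form: [{"hand": hand, "dp": [dx, dy, dz], "spin": spin}, ...]. A call has 1 to 20 rows; each row is the pose to reach, as a shift and turn from the pose commanded when the call began, along the tool's axes at that moment, turning the shorter way round; what a row does not reach only later rows make up. A row lasts 1/10 s, in which the tool goes at most 50 mm and 8.59 degrees, less where a joint would pass 70% of its speed; a pose out of reach is approached as far as the arm can. A call with a number of a shift or a turn outside -1 to 1 is refused whole. A call with a gripper value outside its range is refused whole. The fingers move at their own pace and stop on an object; "force" is the grip in N (left out, the last holds). Time passes only in rows, so rows that repeat a pose let the fingers close. It gives the time, the measured TCP pose, the force, the opening and the grip force at its end, in the units of the state.
- read_state(): the state, without advancing time (a new reading comes with each control period).
- camera(name): name is "side" or "top"; returns the picture (420x560x3 uint8, red, green, blue); there is no depth.
- get_calibration(name): a dict with "fx", "fy", "cx", "cy" (pixels), "k1" (the pictures are not rectified: a ray, as slopes to the right and down, at radius r is drawn at 1 + k1 r^2 times it, then the intrinsics apply), "R" (3x3) and "t" (3): a world point X has camera coordinates R X + t. Camera axes: x right, y down, z forward; pixel columns grow to the right and rows downward; lengths in m; the calibration is good to about 2 mm. A picture is of the moment at which its call begins. get_calibration takes no time and is no camera call.
- close_job(): hands the job in; it is judged then, once.
The state is a dict: "time": time; "joint_positions": joint angles; "joint_vel": joint speeds; "joint_torque": joint torques, N m; "ee_pos": TCP position; "eef_rot": TCP orientation; "ft_force": force on the tool from outside, world axes, zero at the start; "torque": the same for the moment, N m; "width": finger opening in m; "grip_force": force on a finger pad.
Only numpy, scipy, OpenCV 4.12 (cv2) and the standard library are available. Lean on these libraries where they do the work, as an engineer would, in place of code of your own. Each camera call takes 0.05 s, during which the arm holds its last target. There are 200 camera calls.

## Working session

There is one attempt and no reset: what is moved stays moved. The work goes in short steps, Python scripts to look and compute and a tool call to move; the robot and the scene stay as the last step left them, time stands still between calls to the robot, and variables do not carry over. Pictures are saved under pics/ and viewed, at most 10 in all, crops included, and the job is handed in when it is done.

Besides the shell and the picture viewer there is one more tool, called by a JSON object that holds its "op" and its "data", one argument or row to a line. carry_out: Moves the arm, as the interface text tells. Its arguments: {"type":"object","properties":{"deltas":{"type":"array","items":{"type":"object","properties":{"hand":{"type":"number"},"dp":{"type":"array","items":{"type":"number","minimum":-1,"maximum":1}},"spin":{"type":"number","minimum":-1,"maximum":1}}}},"force":{"type":"number"}},"required":["deltas"]}

```bash
mkdir -p pics; cat > h.py <<'E'
from bench import *
import numpy as np, cv2
def ray(name,u,v):
    c=get_calibration(name); K=np.array([[c['fx'],0,c['cx']],[0,c['fy'],c['cy']],[0,0,1.]])
    p=cv2.undistortPoints(np.array([[[u,v]]],float),K,np.array([c['k1'],0,0,0.]))[0,0]
    R=np.array(c['R']);t=np.array(c['t']); return -R.T@t, R.T@np.array([p[0],p[1],1])
def onz(name,u,v,z):
    o,d=ray(name,u,v); return o+d*(z-o[2])/d[2]
def proj(name,X):
    c=get_calibration(name); p=np.array(c['R'])@np.array(X)+np.array(c['t']); s=p[:2]/p[2]
    s=s*(1+c['k1']*(s@s)); return np.array([c['fx']*s[0]+c['cx'],c['fy']*s[1]+c['cy']])
def snap(name,f,crop=None,scale=1):
    im=camera(name); a=im
    if crop: a=im[crop[1]:crop[3],crop[0]:crop[2]]
    cv2.imwrite('pics/'+f,cv2.resize(a[:,:,::-1],None,fx=scale,fy=scale,interpolation=cv2.INTER_CUBIC)); return im
E
python3 - <<'E'
from h import *
a=snap('top','t0.png',scale=1.4); b=snap('side','s0.png',scale=1.4)
np.save('t0.npy',a);np.save('s0.npy',b)
for n in('top','side'):
  c=get_calibration(n);print(n,c['fx'],c['k1'],ray(n,280,210))
s=read_state();print(s['ee_pos'],s['eef_rot'],s['time'],s['ft_force'])
E
```

```text
top 463.32587106090574 0.006927650187860235 (array([ 0.41164679, -0.01195215,  1.37058393]), array([ 0.07483485, -0.01140098, -0.99721338]))
side 408.87104785335646 -0.12046159242508384 (array([0.2690475 , 0.82803008, 0.77275088]), array([ 0.22480275, -0.76647154, -0.60181545]))
[ 0.16044535 -0.60370027  0.22185272] [ 9.91574555e-01  1.29535748e-01 -1.08187401e-04 -6.17177127e-04] 0.1 [-0.51294666 -0.05585112 -0.27829594]
```

View pics/t0.png

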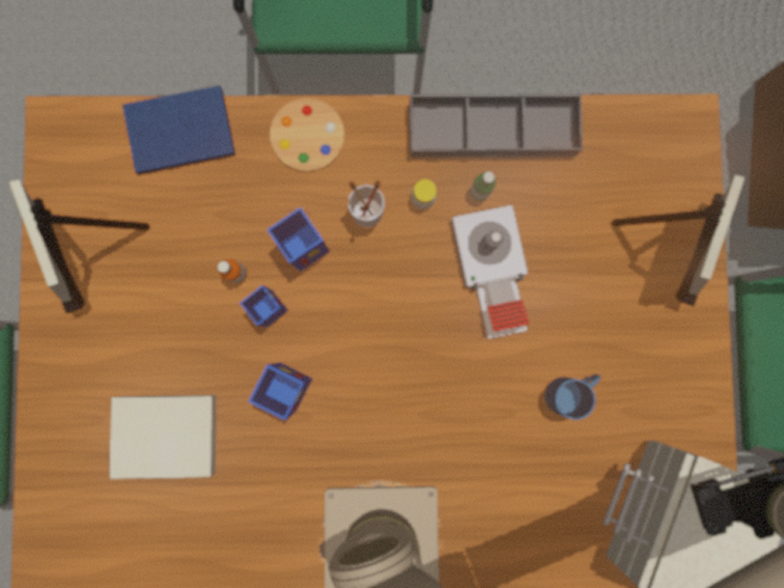

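View pics/s0.png

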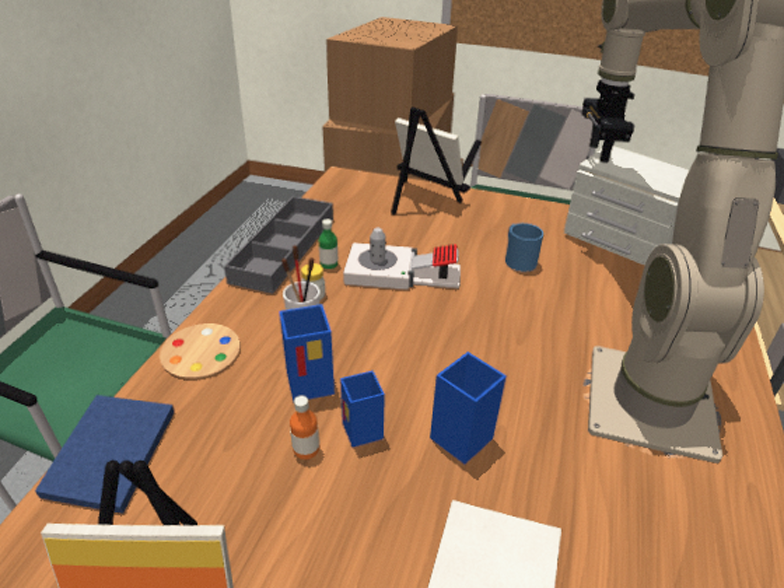

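Top view (unscaled px): blue square pots at (187,219) small, (213,171) and (200,279) larger. The blue mug is at (407,284). I choose (187,219), the smallest. The stand is at about (352,175), with the pedal at (362,226). Next I take a close crop and measure.

```bash
python3 - <<'E'
from h import *
a=np.load('t0.npy')
c1=cv2.resize(a[180:250,150:230],(480,420),interpolation=cv2.INTER_CUBIC)
c2=cv2.resize(a[140:245,310:390],(320,420),interpolation=cv2.INTER_CUBIC)
cv2.imwrite('pics/c0.png',np.hstack([c1,c2])[:,:,::-1])
hsv=cv2.cvtColor(a,cv2.COLOR_RGB2HSV)
m=cv2.inRange(hsv,(105,110,30),(130,255,255))
n,l,st,ce=cv2.connectedComponentsWithStats(m)
for i in range(1,n):
  if st[i,4]>150: 
    cs=cv2.findContours((l==i).astype('uint8'),0,2)[0][0]
    r=cv2.minAreaRect(cs); P=np.array([onz('top',*p,.11)[:2] for p in cv2.boxPoints(r)])
    print(st[i],ce[i].round(1)); print(P.round(4).tolist(),P.mean(0).round(4),np.linalg.norm(np.diff(P,axis=0),axis=1).round(4))
red=cv2.inRange(hsv,(0,150,80),(6,255,255))|cv2.inRange(hsv,(174,150,80),(180,255,255))
red[:, :330]=0;red[:,400:]=0;red[:180]=0;red[260:]=0
r=cv2.minAreaRect(cv2.findNonZero(red)); P=np.array([onz('top',*p,.064) for p in cv2.boxPoints(r)]);print('pedal',P.round(4).tolist(),P.mean(0))
w=cv2.inRange(hsv,(0,0,140),(180,60,255)); w[:,:315]=0;w[:,385:]=0;w[:142]=0;w[196:]=0
w=cv2.morphologyEx(w,cv2.MORPH_OPEN,np.ones((3,3)))
n,l,st,_=cv2.connectedComponentsWithStats(w);i=1+st[1:,4].argmax()
r=cv2.minAreaRect(cv2.findNonZero((l==i).astype('uint8')));P=np.array([onz('top',*p,.035) for p in cv2.boxPoints(r)]);print('house',r,P.round(4).tolist(),P.mean(0))
for nm,u,v,z in [('orange',164,190,.12),('greenb',349,128,.12),('jar',261,143,.1),('white',303,136,.07),('mug',408,284,.09)]: print(nm,onz('top',u,v,z).round(3))
E
```

```text
[203 168  26  19 220] [212.7 176.3]
[[0.6031, 0.1918], [0.6425, 0.1326], [0.6111, 0.1121], [0.5719, 0.1713]] [0.6072 0.152 ] [0.0711 0.0375 0.071 ]
[182 213  18  18 168] [189.4 220.6]
[[0.4792, 0.2527], [0.5097, 0.2132], [0.4822, 0.1921], [0.4517, 0.2316]] [0.4807 0.2224] [0.05   0.0347 0.0499]
[180 261  37  38 428] [201.2 278.9]
[[0.3039, 0.2475], [0.3728, 0.2129], [0.3386, 0.1464], [0.27, 0.1813]] [0.3213 0.197 ] [0.0771 0.0748 0.077 ]
pedal [[0.4812, -0.2216, 0.064], [0.4944, -0.292, 0.064], [0.4479, -0.3001, 0.064], [0.4349, -0.2298, 0.064]] [ 0.46460186 -0.26086563  0.064     ]
house ((349.38824462890625, 174.74705505371094), (50.653255462646484, 44.68766784667969), 77.47119140625) [[0.672, -0.1521, 0.035], [0.6995, -0.2808, 0.035], [0.5535, -0.3092, 0.035], [0.5266, -0.1814, 0.035]] [ 0.61291601 -0.23087733  0.035     ]
orange [0.563 0.286 0.12 ]
greenb [ 0.729 -0.219  0.12 ]
jar [0.694 0.024 0.1  ]
white [ 0.72  -0.095  0.07 ]
mug [ 0.299 -0.377  0.09 ]
```

View pics/c0.png

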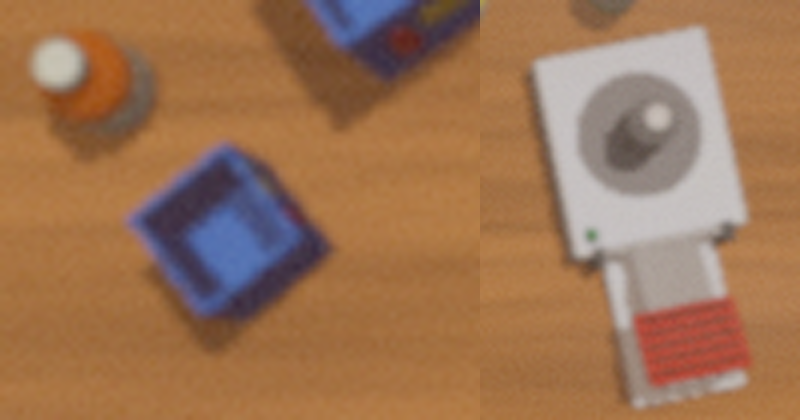

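The crop shows the small pot's rim corners at crop px (132,220), (225,147), (303,238) and (205,318). There is clear table around it, and the orange bottle is about 90 mm away. The peg top is at full-frame px (354,169.5) and the peg foot disc at (350,173.7).

```bash
python3 - <<'E'
from h import *
P=np.array([onz('top',150+(u+.5)/6-.5,180+(v+.5)/6-.5,.11)[:2] for u,v in [(132,220),(225,147),(303,238),(205,318)]])
print(P.round(4).tolist(),P.mean(0),np.linalg.norm(np.roll(P,-1,0)-P,axis=1))
e=np.roll(P,-1,0)-P; print(np.degrees(np.arctan2(e[:,1],e[:,0])))
print(onz('top',353.6,169.2,.115),onz('top',349.6,173.4,.035))
from scipy.spatial.transform import Rotation as R
s=read_state();M=R.from_quat(s['eef_rot']).as_matrix();print(M.round(3))
c=P.mean(0)
print(M.T@(np.array([*c,.25])-s['ee_pos'])/.25, s['joint_positions'])
E
```

```text
[[0.4926, 0.2676], [0.5253, 0.2259], [0.4836, 0.1907], [0.448, 0.2347]] [0.48736131 0.22974507] [0.05296108 0.0545463  0.05657423 0.05546848]
[ -51.9638946  -139.85461083  128.9842091    36.3854438 ]
[ 0.6158288  -0.22966014  0.115     ] [ 0.61659103 -0.2315339   0.035     ]
[[ 0.966  0.257 -0.   ]
 [ 0.257 -0.966  0.001]
 [-0.    -0.001 -1.   ]]
[ 2.12018494 -2.88611746 -0.10909173] [ 1.28841742  0.33279035 -0.0646876   1.46084099  0.02159356  1.34990953
 -0.08848305]
```

{"op": "carry_out", "data": {
  "deltas": [
    {"hand": 87, "dp": [0.9, -1, -0.1], "spin": 0},
    {"hand": 87, "dp": [0.9, -1, -0.1], "spin": 0},
    {"hand": 87, "dp": [0.9, -1, -0.1], "spin": 0},
    {"hand": 87, "dp": [0.9, -1, -0.1], "spin": 0},
    {"hand": 87, "dp": [0.9, -1, -0.1], "spin": 0},
    {"hand": 87, "dp": [0.9, -1, -0.1], "spin": 0},
    {"hand": 87, "dp": [0.9, -1, -0.1], "spin": 0},
    {"hand": 87, "dp": [0.9, -1, -0.1], "spin": 0},
    {"hand": 87, "dp": [0.9, -1, -0.1], "spin": 0}
  ],
  "force": 10
}}

```text
time: 1.0
ee_pos: [0.3139, -0.3044, 0.2476]
eef_rot: [0.991, 0.13, -0.0, 0.0]
ft_force: [-0.1, -0.6, -0.5]
width: 0.0866
grip_force: 0.0
```

{"op": "carry_out", "data": {
  "deltas": [
    {"hand": 87, "dp": [0.9, -1, 0], "spin": 0},
    {"hand": 87, "dp": [0.9, -1, 0], "spin": 0},
    {"hand": 87, "dp": [0.9, -1, 0], "spin": 0},
    {"hand": 87, "dp": [0.9, -1, 0], "spin": 0},
    {"hand": 87, "dp": [0.9, -1, 0], "spin": 0},
    {"hand": 87, "dp": [0.9, -1, 0], "spin": 0},
    {"hand": 87, "dp": [0.9, -1, 0], "spin": 0},
    {"hand": 87, "dp": [0.9, -1, 0], "spin": 0},
    {"hand": 87, "dp": [0.9, -1, 0], "spin": 0}
  ]
}}

```text
time: 1.9
ee_pos: [0.4671, -0.0062, 0.247]
eef_rot: [0.992, 0.129, -0.001, -0.0]
ft_force: [0.1, -1.6, -1.3]
width: 0.0869
grip_force: 0.0
```

{"op": "carry_out", "data": {
  "deltas": [
    {"hand": 87, "dp": [0.32, -0.886, 0], "spin": -0.631},
    {"hand": 87, "dp": [0.32, -0.886, 0], "spin": -0.631},
    {"hand": 87, "dp": [0.32, -0.886, 0], "spin": -0.631},
    {"hand": 87, "dp": [0.32, -0.886, 0], "spin": -0.631},
    {"hand": 87, "dp": [0.32, -0.886, 0], "spin": -0.631},
    {"hand": 87, "dp": [0.32, -0.886, 0], "spin": -0.631},
    {"hand": 87, "dp": [0.32, -0.886, 0], "spin": -0.631},
    {"hand": 87, "dp": [0.32, -0.886, 0], "spin": -0.631},
    {"hand": 87, "dp": [0.32, -0.886, 0], "spin": -0.631},
    {"hand": 87, "dp": [0.32, -0.886, 0], "spin": -0.631},
    {"hand": 87, "dp": [0.32, -0.886, 0], "spin": -0.631},
    {"hand": 87, "dp": [0.32, -0.886, 0], "spin": -0.631},
    {"hand": 87, "dp": [0.32, -0.886, 0], "spin": -0.631},
    {"hand": 87, "dp": [0.32, -0.886, 0], "spin": -0.631},
    {"hand": 87, "dp": [0.32, -0.886, 0], "spin": -0.631},
    {"hand": 87, "dp": [0.32, -0.886, 0], "spin": -0.631}
  ]
}}

```text
time: 3.5
ee_pos: [0.4878, 0.2284, 0.2473]
eef_rot: [0.437, 0.9, -0.0, 0.0]
ft_force: [0.2, -0.5, -1.0]
width: 0.0871
grip_force: 0.0
```

```bash
cat >> h.py <<'E'
from scipy.spatial.transform import Rotation as Ro
def to(X,az=None):
    s=read_state();M=Ro.from_quat(s['eef_rot']).as_matrix();a=np.degrees(np.arctan2(M[1,0],M[0,0]))
    print('t',round(s['time'],2),'tcp',np.round(s['ee_pos'],4),'az',a.round(1),'dp',(M.T@(np.array(X)-s['ee_pos'])/.25).round(4),
      'spin',None if az is None else round(((a-az+180)%360-180)/180,4),'F',np.round(s['ft_force'],1),'w',round(s['width'],4),round(s['grip_force'],1),'j',np.round(s['joint_positions'],2))
E
python3 -c "
from h import *
to([.4874,.2297,.078],128.5)"
```

```text
t 3.5 tcp [0.4878 0.2284 0.2473] az 128.2 dp [0.0052 0.0024 0.6771] spin -0.0017 F [ 0.2 -0.5 -1. ] w 0.0871 0.0 j [ 0.48  0.34 -1.21  1.61  0.32  1.42 -0.1 ]
```

{"op": "carry_out", "data": {
  "deltas": [
    {"hand": 87, "dp": [0.005, 0.002, 0.15], "spin": 0},
    {"hand": 87, "dp": [0.005, 0.002, 0.3], "spin": 0},
    {"hand": 87, "dp": [0.005, 0.002, 0.45], "spin": 0},
    {"hand": 87, "dp": [0.005, 0.002, 0.58], "spin": 0},
    {"hand": 87, "dp": [0.005, 0.002, 0.677], "spin": 0},
    {"hand": 87, "dp": [0.005, 0.002, 0.677], "spin": 0},
    {"hand": 50, "dp": [0.005, 0.002, 0.677], "spin": 0},
    {"hand": 50, "dp": [0.005, 0.002, 0.677], "spin": 0},
    {"hand": 50, "dp": [0.005, 0.002, 0.677], "spin": 0},
    {"hand": 50, "dp": [0.005, 0.002, 0.677], "spin": 0},
    {"hand": 50, "dp": [0.005, 0.002, 0.677], "spin": 0},
    {"hand": 50, "dp": [0.005, 0.002, 0.677], "spin": 0},
    {"hand": 50, "dp": [0.005, 0.002, 0.677], "spin": 0},
    {"hand": 50, "dp": [0.005, 0.002, 0.677], "spin": 0}
  ]
}}

```text
time: 4.9
ee_pos: [0.4875, 0.2308, 0.0788]
eef_rot: [0.435, 0.901, 0.0, 0.0]
ft_force: [-0.2, -0.2, 5.4]
width: 0.056
grip_force: 10.0
```

```bash
python3 -c "
from h import *
to([.5,.03,.2],90)"
```

```text
t 4.9 tcp [0.4875 0.2308 0.0788] az 128.5 dp [-0.6604 -0.46   -0.485 ] spin 0.2136 F [-0.2 -0.2  5.4] w 0.056 10.0 j [ 0.36  0.51 -1.09  1.81  0.5   1.13 -0.23]
```

{"op": "carry_out", "data": {
  "deltas": [
    {"hand": 50, "dp": [0, 0, -0.2], "spin": 0},
    {"hand": 50, "dp": [0, 0, -0.4], "spin": 0},
    {"hand": 50, "dp": [0, 0, -0.5], "spin": 0},
    {"hand": 50, "dp": [0, 0, -0.5], "spin": 0}
  ]
}}

```text
time: 5.3
ee_pos: [0.4882, 0.2317, 0.2065]
eef_rot: [0.435, 0.901, 0.002, 0.002]
ft_force: [-0.5, -0.7, -2.3]
width: 0.0561
grip_force: 10.0
```

```bash
python3 -c "
from h import *
to([.47,.05,.2],90)"
```

```text
t 5.3 tcp [0.4882 0.2317 0.2065] az 128.5 dp [-0.5238 -0.5092  0.0247] spin 0.2136 F [-0.5 -0.7 -2.3] w 0.0561 10.0 j [ 0.46  0.37 -1.2   1.67  0.36  1.34 -0.12]
```

{"op": "carry_out", "data": {
  "deltas": [
    {"hand": 50, "dp": [-0.1, -0.1, 0], "spin": 0.04},
    {"hand": 50, "dp": [-0.2, -0.2, 0], "spin": 0.08},
    {"hand": 50, "dp": [-0.3, -0.3, 0], "spin": 0.12},
    {"hand": 50, "dp": [-0.4, -0.4, 0], "spin": 0.17},
    {"hand": 50, "dp": [-0.524, -0.509, 0.02], "spin": 0.2136},
    {"hand": 50, "dp": [-0.524, -0.509, 0.02], "spin": 0.2136},
    {"hand": 50, "dp": [-0.524, -0.509, 0.02], "spin": 0.2136},
    {"hand": 50, "dp": [-0.524, -0.509, 0.02], "spin": 0.2136}
  ]
}}

```text
time: 6.1
ee_pos: [0.4685, 0.0499, 0.1978]
eef_rot: [0.706, 0.708, -0.0, -0.0]
ft_force: [-0.7, 0.2, -1.1]
width: 0.0557
grip_force: 10.0
```

```bash
python3 -c "
from h import *
to([.47,.05,.0775],90)"
```

```text
t 6.1 tcp [0.4685 0.0499 0.1978] az 90.2 dp [1.00e-04 6.30e-03 4.81e-01] spin 0.0008 F [-0.7  0.2 -1.1] w 0.0557 10.0 j [ 0.87  0.11 -1.11  1.84  0.1   1.26 -0.27]
```

{"op": "carry_out", "data": {
  "deltas": [
    {"hand": 50, "dp": [0, 0.005, 0.15], "spin": 0},
    {"hand": 50, "dp": [0, 0.005, 0.3], "spin": 0},
    {"hand": 50, "dp": [0, 0.005, 0.4], "spin": 0},
    {"hand": 50, "dp": [0, 0.005, 0.45], "spin": 0},
    {"hand": 50, "dp": [0, 0.005, 0.47], "spin": 0},
    {"hand": 50, "dp": [0, 0.005, 0.481], "spin": 0},
    {"hand": 50, "dp": [0, 0.005, 0.481], "spin": 0}
  ]
}}

```text
time: 6.8
ee_pos: [0.4709, 0.0493, 0.079]
eef_rot: [0.707, 0.707, 0.0, 0.001]
ft_force: [1.0, 0.7, -2.1]
width: 0.0559
grip_force: 10.0
```

{"op": "carry_out", "data": {
  "deltas": [
    {"hand": 50, "dp": [0, 0, 0], "spin": 0},
    {"hand": 50, "dp": [-0.035, 0, -0.006], "spin": 0},
    {"hand": 50, "dp": [-0.07, 0, -0.01], "spin": 0},
    {"hand": 50, "dp": [-0.105, 0, -0.011], "spin": 0},
    {"hand": 50, "dp": [-0.141, 0, -0.011], "spin": 0},
    {"hand": 50, "dp": [-0.176, 0, -0.006], "spin": 0},
    {"hand": 50, "dp": [-0.211, 0, 0], "spin": 0},
    {"hand": 50, "dp": [-0.245, 0, 0.009], "spin": 0},
    {"hand": 50, "dp": [-0.278, 0, 0.02], "spin": 0},
    {"hand": 50, "dp": [-0.31, 0, 0.036], "spin": 0},
    {"hand": 50, "dp": [-0.34, 0, 0.054], "spin": 0}
  ],
  "force": 5
}}

```text
time: 7.9
ee_pos: [0.4702, -0.0367, 0.0648]
eef_rot: [0.707, 0.707, -0.0, 0.0]
ft_force: [-3.0, -0.8, 8.0]
width: 0.0558
grip_force: 5.0
```

```bash
python3 -c "
from h import *
to([.47,-.076,.0085],90)
snap('side','s1.png',(150,120,450,345),2)"
```

```text
t 7.9 tcp [ 0.4702 -0.0367  0.0648] az 90.0 dp [-0.1573 -0.0009  0.2251] spin 0.0001 F [-3.  -0.8  8. ] w 0.0558 5.0 j [ 0.89  0.31 -1.01  1.99  0.31  1.   -0.26]
```

View pics/s1.png

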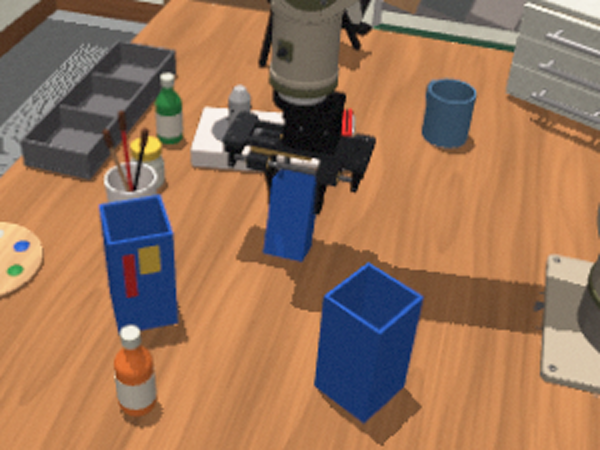

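The pot is tilted away from the camera in the grip, with its lower edge near crop (290,258). I check the tilt before continuing.

```bash
python3 -c "
from h import *
for u,v in [(265,252),(307,260)]: print(onz('side',150+u/2,120+v/2,0.03),onz('side',150+u/2,120+v/2,0.0))
for u,v in [(277,170),(317,172)]: print(onz('side',150+u/2,120+v/2,0.1))
"
```

```text
[0.49165218 0.03416429 0.03      ] [0.50064327 0.00209973 0.        ]
[0.43370575 0.03106255 0.03      ] [ 0.44035637 -0.00112728  0.        ]
[ 0.50493733 -0.05865869  0.1       ]
[ 0.45109182 -0.07262171  0.1       ]
```

{"op": "carry_out", "data": {
  "deltas": [
    {"hand": 50, "dp": [-0.028, 0, 0.021], "spin": 0},
    {"hand": 50, "dp": [-0.056, 0, 0.045], "spin": 0},
    {"hand": 50, "dp": [-0.08, 0, 0.071], "spin": 0},
    {"hand": 50, "dp": [-0.102, 0, 0.099], "spin": 0},
    {"hand": 50, "dp": [-0.121, 0, 0.129], "spin": 0},
    {"hand": 50, "dp": [-0.138, 0, 0.16], "spin": 0},
    {"hand": 50, "dp": [-0.15, 0, 0.185], "spin": 0},
    {"hand": 50, "dp": [-0.158, 0, 0.205], "spin": 0},
    {"hand": 50, "dp": [-0.161, 0, 0.22], "spin": 0},
    {"hand": 50, "dp": [-0.161, 0, 0.222], "spin": 0}
  ]
}}

```text
time: 8.95
ee_pos: [0.4714, -0.0804, 0.0102]
eef_rot: [0.708, 0.706, -0.001, 0.002]
ft_force: [-4.3, -16.6, 22.2]
width: 0.0563
grip_force: 5.0
```

```bash
python3 -c "
from h import *
to([.47,-.076,.0085],90)
snap('side','s2.png',(200,120,400,270),3)"
```

```text
t 8.95 tcp [ 0.4714 -0.0804  0.0102] az 89.9 dp [ 0.0176 -0.0058  0.0067] spin -0.0008 F [ -4.3 -16.6  22.2] w 0.0563 5.0 j [ 0.89  0.41 -0.92  2.02  0.42  0.91 -0.26]
```

View pics/s2.png

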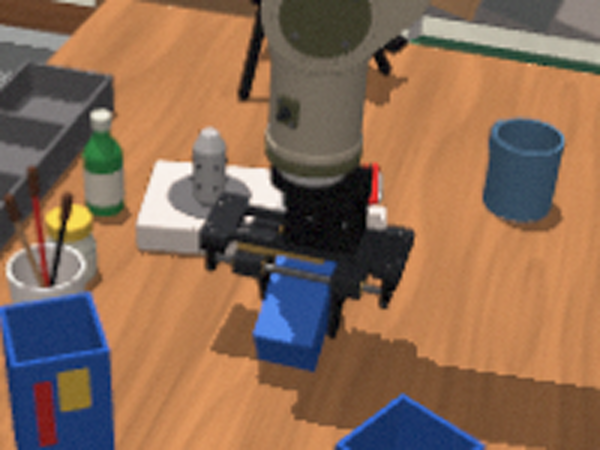

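The pot is nearly lying: its underside faces the camera at about crop (290,345). It is jammed with some force, so I release it to let it lie flat, then raise the gripper.

{"op": "carry_out", "data": {
  "deltas": [
    {"hand": 87, "dp": [0, 0, 0], "spin": 0},
    {"hand": 87, "dp": [0, 0, 0], "spin": 0},
    {"hand": 87, "dp": [0, 0, 0], "spin": 0},
    {"hand": 87, "dp": [0, 0, 0], "spin": 0},
    {"hand": 87, "dp": [0, 0, -0.2], "spin": 0},
    {"hand": 87, "dp": [0, 0, -0.4], "spin": 0},
    {"hand": 87, "dp": [0, 0, -0.6], "spin": 0},
    {"hand": 87, "dp": [-0.2, 0, -0.8], "spin": 0},
    {"hand": 87, "dp": [-0.4, 0, -0.8], "spin": 0},
    {"hand": 87, "dp": [-0.6, 0, -0.8], "spin": 0},
    {"hand": 87, "dp": [-0.8, 0, -0.8], "spin": 0},
    {"hand": 87, "dp": [-0.8, 0, -0.8], "spin": 0}
  ]
}}

```text
time: 10.2
ee_pos: [0.4687, -0.2816, 0.2081]
eef_rot: [0.709, 0.705, -0.0, -0.0]
ft_force: [-0.3, 0.2, -1.3]
width: 0.0874
grip_force: 0.0
```

```bash
python3 -c "
from h import *
to([.47,-.076,.0085],90)
a=camera('top');b=camera('side');np.save('t1.npy',a)
cv2.imwrite('pics/s3.png',np.hstack([cv2.resize(x,None,fx=3,fy=3) for x in (a[180:310,230:340],b[130:260,200:350])])[:,:,::-1])"
```

```text
t 10.2 tcp [ 0.4687 -0.2816  0.2081] az 89.7 dp [0.8223 0.0012 0.7985] spin -0.0019 F [-0.3  0.2 -1.3] w 0.0874 0.0 j [ 1.24  0.29 -0.92  1.65  0.24  1.32  0.27]
```

View pics/s3.png

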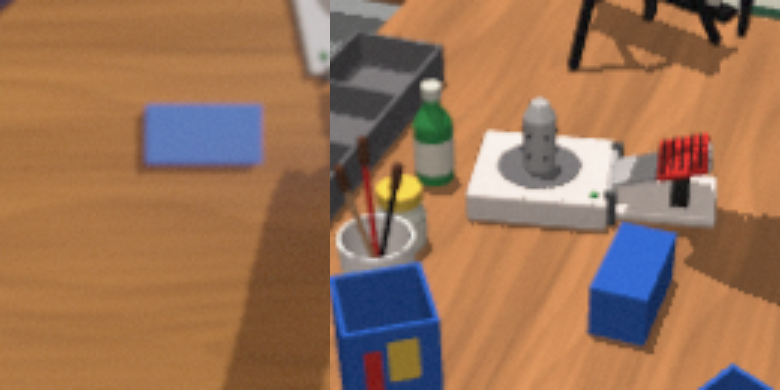

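The pot now lies flat along y. In the top crop its corners are (145,104) and (264,165), and its closed bottom faces the camera side (+y).

```bash
python3 -c "
from h import *
a=np.load('t1.npy');h=cv2.cvtColor(a,cv2.COLOR_RGB2HSV);m=cv2.inRange(h,(100,100,60),(130,255,255));m[:205]=0;m[245:]=0;m[:,:265]=0;m[:,335:]=0
r=cv2.minAreaRect(cv2.findNonZero(m));P=np.array([onz('top',*p,.056)[:2] for p in cv2.boxPoints(r)]);print(r,P.round(4).tolist(),P.mean(0))
c=P.mean(0);to([c[0],c[1]+.035,.15],90);to([c[0],c[1]+.035,.0095],90)"
```

```text
((297.0, 224.5), (17.0, 36.0), 90.0) [[0.4932, -0.0239], [0.492, -0.1264], [0.4437, -0.1256], [0.4449, -0.0233]] [ 0.46846608 -0.07481397]
t 10.3 tcp [ 0.4695 -0.2784  0.208 ] az 89.8 dp [ 0.954  -0.0073  0.2339] spin -0.0011 F [-1.1  0.4 -1.1] w 0.0867 0.0 j [ 1.24  0.29 -0.92  1.65  0.24  1.32  0.27]
t 10.3 tcp [ 0.4695 -0.2784  0.208 ] az 89.8 dp [ 0.9529 -0.0069  0.7959] spin -0.0011 F [-1.1  0.4 -1.1] w 0.0867 0.0 j [ 1.24  0.29 -0.92  1.65  0.24  1.32  0.27]
```

{"op": "carry_out", "data": {
  "deltas": [
    {"hand": 87, "dp": [0.2, 0, 0], "spin": 0},
    {"hand": 87, "dp": [0.4, 0, 0], "spin": 0},
    {"hand": 87, "dp": [0.6, 0, 0], "spin": 0},
    {"hand": 87, "dp": [0.8, 0, 0], "spin": 0},
    {"hand": 87, "dp": [0.977, -0.007, 0.1], "spin": 0},
    {"hand": 87, "dp": [0.977, -0.007, 0.3], "spin": 0},
    {"hand": 87, "dp": [0.977, -0.007, 0.5], "spin": 0},
    {"hand": 87, "dp": [0.977, -0.007, 0.65], "spin": 0},
    {"hand": 87, "dp": [0.977, -0.007, 0.75], "spin": 0},
    {"hand": 87, "dp": [0.977, -0.007, 0.795], "spin": 0},
    {"hand": 87, "dp": [0.977, -0.007, 0.795], "spin": 0},
    {"hand": 50, "dp": [0.977, -0.007, 0.795], "spin": 0},
    {"hand": 50, "dp": [0.977, -0.007, 0.795], "spin": 0},
    {"hand": 50, "dp": [0.977, -0.007, 0.795], "spin": 0},
    {"hand": 50, "dp": [0.977, -0.007, 0.795], "spin": 0},
    {"hand": 50, "dp": [0.977, -0.007, 0.795], "spin": 0},
    {"hand": 50, "dp": [0.977, -0.007, 0.795], "spin": 0},
    {"hand": 50, "dp": [0.977, -0.007, 0.795], "spin": 0}
  ],
  "force": 3
}}

```text
time: 12.1
ee_pos: [0.4689, -0.0322, 0.0107]
eef_rot: [0.707, 0.707, 0.0, 0.0]
ft_force: [-0.7, -1.1, 4.8]
width: 0.0558
grip_force: 3.0
```

```bash
python3 -c "
from h import *
to([.4685,-.034,.0095],90)"
```

```text
t 12.1 tcp [ 0.4689 -0.0322  0.0107] az 90.0 dp [-0.0074 -0.0015  0.0047] spin 0.0001 F [-0.7 -1.1  4.8] w 0.0558 3.0 j [ 0.84  0.41 -0.98  2.03  0.43  0.91 -0.37]
```

{"op": "carry_out", "data": {
  "deltas": [
    {"hand": 50, "dp": [-0.02, 0, -0.05], "spin": 0},
    {"hand": 50, "dp": [-0.042, 0, -0.1], "spin": 0},
    {"hand": 50, "dp": [-0.073, 0, -0.145], "spin": 0},
    {"hand": 50, "dp": [-0.108, 0, -0.185], "spin": 0},
    {"hand": 50, "dp": [-0.15, 0, -0.218], "spin": 0},
    {"hand": 50, "dp": [-0.194, 0, -0.248], "spin": 0},
    {"hand": 50, "dp": [-0.243, 0, -0.27], "spin": 0},
    {"hand": 50, "dp": [-0.293, 0, -0.285], "spin": 0},
    {"hand": 50, "dp": [-0.293, 0, -0.285], "spin": 0}
  ]
}}

```text
time: 13.0
ee_pos: [0.4685, -0.107, 0.0818]
eef_rot: [0.708, 0.706, -0.0, 0.0]
ft_force: [-0.0, 0.4, 1.5]
width: 0.0562
grip_force: 3.0
```

```bash
python3 -c "
from h import *
to([.4685,-.16,.08],90)
snap('side','s4.png',(200,120,400,270),3)"
```

```text
t 13.0 tcp [ 0.4685 -0.107   0.0818] az 89.9 dp [-0.2121  0.0003  0.0073] spin -0.0006 F [-0.   0.4  1.5] w 0.0562 3.0 j [ 1.05  0.31 -1.03  1.95  0.3   1.04 -0.11]
```

View pics/s4.png

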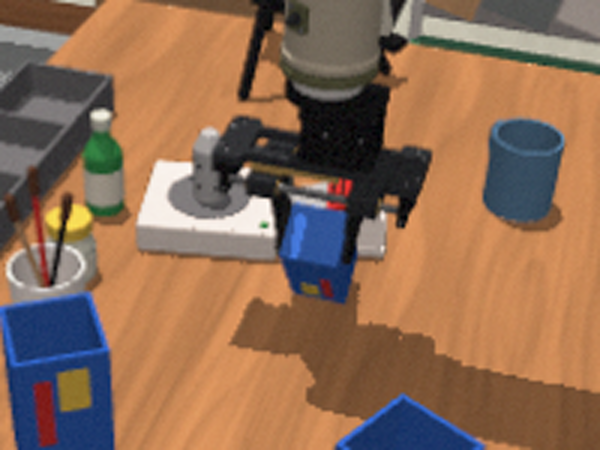

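The closed bottom (crop 320,235) faces up toward the camera and the labelled side faces down toward it, so the pot is tilted about 60° and following the arc. I continue to upright.

{"op": "carry_out", "data": {
  "deltas": [
    {"hand": 50, "dp": [-0.053, 0, -0.006], "spin": 0},
    {"hand": 50, "dp": [-0.106, 0, -0.008], "spin": 0},
    {"hand": 50, "dp": [-0.16, 0, -0.003], "spin": 0},
    {"hand": 50, "dp": [-0.211, 0, 0.004], "spin": 0},
    {"hand": 50, "dp": [-0.211, 0, 0.01], "spin": 0},
    {"hand": 50, "dp": [-0.211, 0, 0.01], "spin": 0}
  ]
}}

```text
time: 13.65
ee_pos: [0.4683, -0.1584, 0.0787]
eef_rot: [0.707, 0.707, -0.0, -0.0]
ft_force: [-1.6, -1.2, 1.8]
width: 0.0558
grip_force: 3.0
```

```bash
python3 -c "
from h import *
to([.4685,-.16,.08],90)
snap('side','s5.png',(200,120,400,270),3)"
```

```text
t 13.65 tcp [ 0.4683 -0.1584  0.0787] az 90.0 dp [-0.0062  0.0009 -0.005 ] spin -0.0002 F [-1.6 -1.2  1.8] w 0.0558 3.0 j [ 1.11  0.34 -0.99  1.92  0.33  1.05 -0.02]
```

View pics/s5.png

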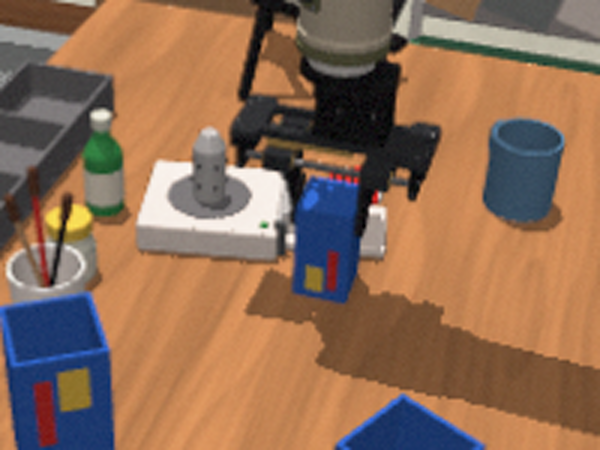

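The pot is inverted, with its label at the lower end (crop 320,275). I release so it settles, back off and measure.

{"op": "carry_out", "data": {
  "deltas": [
    {"hand": 87, "dp": [0, 0, 0], "spin": 0},
    {"hand": 87, "dp": [0, 0, 0], "spin": 0},
    {"hand": 87, "dp": [0, 0, 0], "spin": 0},
    {"hand": 87, "dp": [0, 0, -0.2], "spin": 0},
    {"hand": 87, "dp": [0, 0, -0.4], "spin": 0},
    {"hand": 87, "dp": [-0.2, 0, -0.5], "spin": 0},
    {"hand": 87, "dp": [-0.4, 0, -0.5], "spin": 0},
    {"hand": 87, "dp": [-0.6, 0, -0.5], "spin": 0},
    {"hand": 87, "dp": [-0.7, 0, -0.5], "spin": 0},
    {"hand": 87, "dp": [-0.7, 0, -0.5], "spin": 0}
  ]
}}

```text
time: 14.7
ee_pos: [0.467, -0.3379, 0.2031]
eef_rot: [0.709, 0.705, -0.0, -0.0]
ft_force: [0.2, 0.7, 0.5]
width: 0.087
grip_force: 0.0
```

```bash
python3 -c "
from h import *
a=camera('top');b=camera('side')
cv2.imwrite('pics/s6.png',np.hstack([cv2.resize(x,None,fx=3,fy=3) for x in (a[180:280,270:370],b[130:230,270:370])])[:,:,::-1])
h=cv2.cvtColor(a,cv2.COLOR_RGB2HSV);m=cv2.inRange(h,(100,100,60),(130,255,255));m[:205]=0;m[250:]=0;m[:,:270]=0;m[:,355:]=0
n,l,st,ce=cv2.connectedComponentsWithStats(m);print(st[1:])
m=(l==1+st[1:,4].argmax()).astype('uint8')
r=cv2.minAreaRect(cv2.findNonZero(m));P=np.array([onz('top',*p,.11)[:2] for p in cv2.boxPoints(r)]);print(r,P.round(4).tolist(),P.mean(0))
c=P.mean(0);to([*c,.078],90)"
```

```text
[[321 215  20  19 357]]
((330.5, 224.0), (18.0, 19.0), 90.0) [[0.4913, -0.1382], [0.4907, -0.1902], [0.4415, -0.1892], [0.4421, -0.1373]] [ 0.46638728 -0.16370964]
t 14.8 tcp [ 0.4687 -0.3326  0.2037] az 90.0 dp [ 0.6749 -0.0091  0.5038] spin 0.0 F [ 0.2  1.5 -0. ] w 0.0868 0.0 j [ 1.29  0.37 -0.94  1.59  0.31  1.34  0.32]
```

View pics/s6.png

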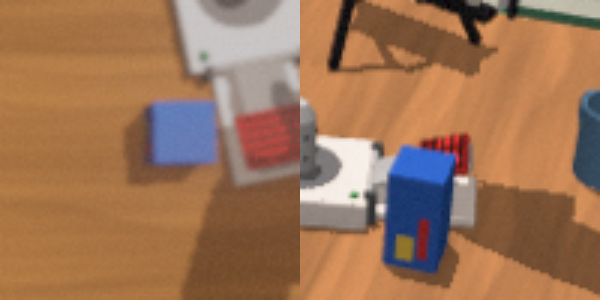

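The pot stands inverted and flat (top view crop centre 182,134). I regrip centred and firm.

{"op": "carry_out", "data": {
  "deltas": [
    {"hand": 87, "dp": [0.2, 0, 0], "spin": 0},
    {"hand": 87, "dp": [0.4, 0, 0], "spin": 0},
    {"hand": 87, "dp": [0.6, -0.004, 0], "spin": 0},
    {"hand": 87, "dp": [0.675, -0.004, 0.05], "spin": 0},
    {"hand": 87, "dp": [0.675, -0.004, 0.2], "spin": 0},
    {"hand": 87, "dp": [0.675, -0.004, 0.35], "spin": 0},
    {"hand": 87, "dp": [0.675, -0.004, 0.45], "spin": 0},
    {"hand": 87, "dp": [0.675, -0.004, 0.504], "spin": 0},
    {"hand": 87, "dp": [0.675, -0.004, 0.504], "spin": 0},
    {"hand": 50, "dp": [0.675, -0.004, 0.504], "spin": 0},
    {"hand": 50, "dp": [0.675, -0.004, 0.504], "spin": 0},
    {"hand": 50, "dp": [0.675, -0.004, 0.504], "spin": 0},
    {"hand": 50, "dp": [0.675, -0.004, 0.504], "spin": 0},
    {"hand": 50, "dp": [0.675, -0.004, 0.504], "spin": 0},
    {"hand": 50, "dp": [0.675, -0.004, 0.504], "spin": 0},
    {"hand": 50, "dp": [0.675, -0.004, 0.504], "spin": 0}
  ],
  "force": 15
}}

```text
time: 16.4
ee_pos: [0.4677, -0.1645, 0.0784]
eef_rot: [0.707, 0.707, 0.0, 0.0]
ft_force: [0.5, 0.4, 4.2]
width: 0.0557
grip_force: 15.0
```

{"op": "carry_out", "data": {
  "deltas": [
    {"hand": 50, "dp": [0, 0, -0.15], "spin": 0},
    {"hand": 50, "dp": [0, 0, -0.3], "spin": 0},
    {"hand": 50, "dp": [0, 0, -0.45], "spin": 0},
    {"hand": 50, "dp": [0, 0, -0.6], "spin": 0},
    {"hand": 50, "dp": [0, 0, -0.6], "spin": 0},
    {"hand": 50, "dp": [0, 0, -0.6], "spin": 0}
  ]
}}

```text
time: 17.0
ee_pos: [0.4674, -0.1645, 0.228]
eef_rot: [0.707, 0.707, -0.0, 0.0]
ft_force: [-0.4, -0.7, -2.2]
width: 0.0559
grip_force: 15.0
```

```bash
python3 -c "
from h import *
to([.617,-.2305,.228],101.2)
s=read_state()"
```

```text
t 17.0 tcp [ 0.4674 -0.1645  0.228 ] az 90.0 dp [-2.641e-01  5.984e-01  3.000e-04] spin -0.0622 F [-0.4 -0.7 -2.2] w 0.0559 15.0 j [ 1.25  0.15 -1.08  1.74  0.14  1.33  0.14]
```

{"op": "carry_out", "data": {
  "deltas": [
    {"hand": 50, "dp": [-0.066, 0.15, 0], "spin": -0.02},
    {"hand": 50, "dp": [-0.132, 0.3, 0], "spin": -0.04},
    {"hand": 50, "dp": [-0.2, 0.45, 0], "spin": -0.06},
    {"hand": 50, "dp": [-0.264, 0.598, 0], "spin": -0.062},
    {"hand": 50, "dp": [-0.264, 0.598, 0], "spin": -0.062},
    {"hand": 50, "dp": [-0.264, 0.598, 0], "spin": -0.062},
    {"hand": 50, "dp": [-0.264, 0.598, 0], "spin": -0.062}
  ]
}}

```text
time: 17.7
ee_pos: [0.6162, -0.2293, 0.2271]
eef_rot: [0.634, 0.773, -0.0, -0.001]
ft_force: [0.1, 0.5, -1.0]
width: 0.056
grip_force: 15.0
```

```bash
python3 -c "
from h import *
snap('side','s7.png',(220,90,320,210),5)
to([.617,-.2305,.113],101.2)
for z in (.15,.115,.035): print([5*(proj('side',[x,-.2305,z])-[220,90]).round(1) for x in (.617,)])"
```

```text
t 17.75 tcp [ 0.6162 -0.2297  0.2278] az 101.2 dp [-0.0038  0.003   0.4592] spin 0.0001 F [-0.2 -0.1 -1.4] w 0.0557 15.0 j [ 0.94  0.58 -0.98  1.32  0.48  1.49  0.19]
[array([250.5, 319.5])]
[array([250. , 368.5])]
[array([249. , 474.5])]
```

View pics/s7.png

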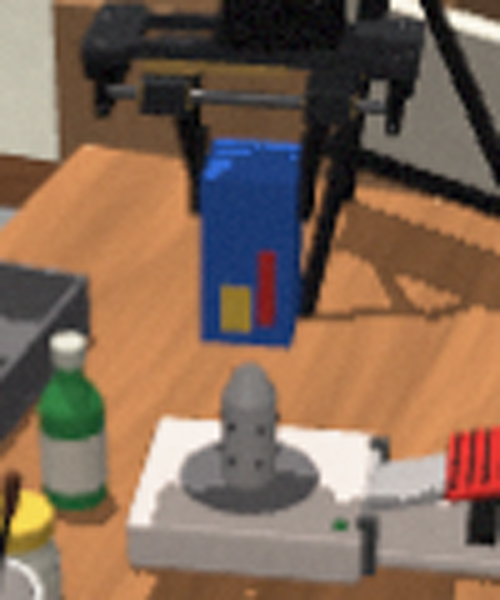

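The peg (crop col 249) lines up with the pot's centre (crop cols 202–298), and the pot hangs straight. I lower it slowly.

{"op": "carry_out", "data": {
  "deltas": [
    {"hand": 50, "dp": [-0.002, 0.003, 0.06], "spin": 0},
    {"hand": 50, "dp": [-0.002, 0.003, 0.12], "spin": 0},
    {"hand": 50, "dp": [-0.002, 0.003, 0.18], "spin": 0},
    {"hand": 50, "dp": [-0.002, 0.003, 0.24], "spin": 0},
    {"hand": 50, "dp": [-0.002, 0.003, 0.3], "spin": 0},
    {"hand": 50, "dp": [-0.002, 0.003, 0.36], "spin": 0},
    {"hand": 50, "dp": [-0.002, 0.003, 0.4], "spin": 0},
    {"hand": 50, "dp": [-0.002, 0.003, 0.42], "spin": 0},
    {"hand": 50, "dp": [-0.002, 0.003, 0.435], "spin": 0},
    {"hand": 50, "dp": [-0.002, 0.003, 0.445], "spin": 0},
    {"hand": 50, "dp": [-0.002, 0.003, 0.452], "spin": 0},
    {"hand": 50, "dp": [-0.002, 0.003, 0.457], "spin": 0},
    {"hand": 50, "dp": [-0.002, 0.003, 0.46], "spin": 0},
    {"hand": 50, "dp": [-0.002, 0.003, 0.46], "spin": 0}
  ]
}}

```text
time: 19.15
ee_pos: [0.618, -0.2306, 0.1135]
eef_rot: [0.635, 0.773, 0.0, 0.0]
ft_force: [-0.8, -0.2, 1.2]
width: 0.0557
grip_force: 15.0
```

```bash
python3 -c "
from h import *
to([.617,-.2305,.113],101.2)"
```

```text
t 19.15 tcp [ 0.618  -0.2306  0.1135] az 101.2 dp [ 0.0012 -0.0038  0.0021] spin -0.0001 F [-0.8 -0.2  1.2] w 0.0557 15.0 j [ 0.93  0.67 -0.94  1.45  0.55  1.3   0.14]
```

{"op": "carry_out", "data": {
  "deltas": [
    {"hand": 87, "dp": [0, 0, 0.002], "spin": 0},
    {"hand": 87, "dp": [0, 0, 0.002], "spin": 0},
    {"hand": 87, "dp": [0, 0, 0.002], "spin": 0},
    {"hand": 87, "dp": [0, 0, 0.002], "spin": 0},
    {"hand": 87, "dp": [0, 0, -0.1], "spin": 0},
    {"hand": 87, "dp": [0, 0, -0.25], "spin": 0},
    {"hand": 87, "dp": [0, 0, -0.4], "spin": 0},
    {"hand": 87, "dp": [0, 0, -0.48], "spin": 0},
    {"hand": 87, "dp": [0, 0, -0.48], "spin": 0}
  ]
}}

```text
time: 20.05
ee_pos: [0.6192, -0.2304, 0.2367]
eef_rot: [0.635, 0.773, 0.001, 0.002]
ft_force: [-0.0, 1.0, -0.9]
width: 0.0869
grip_force: 0.0
```

```bash
python3 -c "
from h import *
a=camera('side')
h=cv2.cvtColor(a,cv2.COLOR_RGB2HSV);m=cv2.inRange(h,(105,150,60),(130,255,255));m[:90]=0;m[205:]=0;m[:,:240]=0;m[:,300:]=0
n,l,st,ce=cv2.connectedComponentsWithStats(m);print(st[1:])
print([proj('side',[.617,-.2305,z]) for z in (.035,.145)])
cv2.imwrite('pics/s8.png',cv2.resize(a[90:210,220:350],None,fx=4,fy=4)[:,:,::-1])
to([.465,-.2605,.18],101.2)"
```

```text
[[260 151  20  39 525]]
[array([269.75741798, 184.87274681]), array([270.11952569, 155.35970558])]
t 20.1 tcp [ 0.6185 -0.2305  0.2344] az 101.2 dp [ 0.0016 -0.626   0.2164] spin -0.0001 F [-1.2  0.1 -0.5] w 0.0866 0.0 j [ 0.93  0.58 -0.98  1.3   0.48  1.5   0.19]
```

View pics/s8.png

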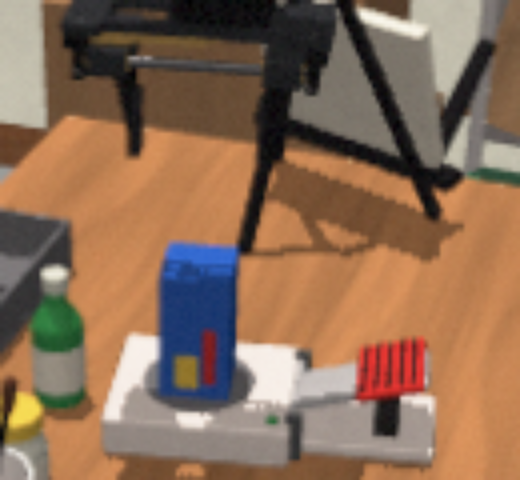

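The pot is seated over the peg, centred at crop (200,320), and the pedal tread is clear at crop (393,368). Now I close the fingers and go above the pedal.

{"op": "carry_out", "data": {
  "deltas": [
    {"hand": 0, "dp": [0, -0.2, 0], "spin": 0},
    {"hand": 0, "dp": [0, -0.4, 0], "spin": 0},
    {"hand": 0, "dp": [0, -0.6, 0], "spin": 0},
    {"hand": 0, "dp": [0.002, -0.626, 0], "spin": 0},
    {"hand": 0, "dp": [0.002, -0.626, 0.2], "spin": 0},
    {"hand": 0, "dp": [0.002, -0.626, 0.4], "spin": 0},
    {"hand": 0, "dp": [0.002, -0.626, 0.55], "spin": 0},
    {"hand": 0, "dp": [0.002, -0.626, 0.6], "spin": 0},
    {"hand": 0, "dp": [0.002, -0.626, 0.6], "spin": 0},
    {"hand": 0, "dp": [0.002, -0.626, 0.6], "spin": 0}
  ]
}}

```text
time: 21.1
ee_pos: [0.4653, -0.2604, 0.0845]
eef_rot: [0.635, 0.773, 0.0, 0.001]
ft_force: [0.1, -0.3, -0.0]
width: 0.015
grip_force: 0.0
```

```bash
python3 -c "
from h import *
to([.465,-.2605,.064],101.2)"
```

```text
t 21.1 tcp [ 0.4653 -0.2604  0.0845] az 101.2 dp [-0.     -0.0014  0.0819] spin 0.0 F [ 0.1 -0.3 -0. ] w 0.015 0.0 j [ 1.28  0.45 -1.02  1.82  0.42  1.11  0.3 ]
```

Lower to about 47 mm in 2 mm steps, then read the force.

{"op": "carry_out", "data": {
  "deltas": [
    {"hand": 0, "dp": [0, 0, 0.03], "spin": 0},
    {"hand": 0, "dp": [0, 0, 0.06], "spin": 0},
    {"hand": 0, "dp": [0, 0, 0.075], "spin": 0},
    {"hand": 0, "dp": [0, 0, 0.083], "spin": 0},
    {"hand": 0, "dp": [0, 0, 0.091], "spin": 0},
    {"hand": 0, "dp": [0, 0, 0.099], "spin": 0},
    {"hand": 0, "dp": [0, 0, 0.107], "spin": 0},
    {"hand": 0, "dp": [0, 0, 0.115], "spin": 0},
    {"hand": 0, "dp": [0, 0, 0.123], "spin": 0},
    {"hand": 0, "dp": [0, 0, 0.131], "spin": 0},
    {"hand": 0, "dp": [0, 0, 0.139], "spin": 0},
    {"hand": 0, "dp": [0, 0, 0.147], "spin": 0},
    {"hand": 0, "dp": [0, 0, 0.15], "spin": 0},
    {"hand": 0, "dp": [0, 0, 0.15], "spin": 0}
  ]
}}

```text
time: 22.5
ee_pos: [0.4633, -0.2609, 0.0456]
eef_rot: [0.635, 0.772, -0.001, -0.001]
ft_force: [-6.9, -0.3, 8.6]
width: 0.0003
grip_force: 4.5
```

{"op": "carry_out", "data": {
  "deltas": [
    {"hand": 0, "dp": [0, 0, 0.004], "spin": 0},
    {"hand": 0, "dp": [0, 0, 0.008], "spin": 0},
    {"hand": 0, "dp": [0, 0, 0.008], "spin": 0}
  ]
}}

```text
time: 22.8
ee_pos: [0.4631, -0.2609, 0.0436]
eef_rot: [0.635, 0.772, -0.001, -0.001]
ft_force: [-7.6, -1.1, 9.5]
width: 0.0005
grip_force: 5.0
```

{"op": "carry_out", "data": {
  "deltas": [
    {"hand": 0, "dp": [0, 0, 0.004], "spin": 0},
    {"hand": 0, "dp": [0, 0, 0.008], "spin": 0},
    {"hand": 0, "dp": [0, 0, 0.008], "spin": 0}
  ]
}}

```text
time: 23.1
ee_pos: [0.4631, -0.261, 0.0426]
eef_rot: [0.635, 0.772, -0.002, -0.001]
ft_force: [-13.5, 1.6, 23.1]
width: 0.0007
grip_force: 11.2
```

The force jumped at 42.6 mm, so the pedal is at its stop. I hold it there.

{"op": "carry_out", "data": {
  "deltas": [
    {"hand": 0, "dp": [0, 0, 0.001], "spin": 0},
    {"hand": 0, "dp": [0, 0, 0.001], "spin": 0},
    {"hand": 0, "dp": [0, 0, 0.001], "spin": 0},
    {"hand": 0, "dp": [0, 0, 0.001], "spin": 0},
    {"hand": 0, "dp": [0, 0, 0.001], "spin": 0},
    {"hand": 0, "dp": [0, 0, 0.001], "spin": 0},
    {"hand": 0, "dp": [0, 0, 0.001], "spin": 0},
    {"hand": 0, "dp": [0, 0, 0.001], "spin": 0},
    {"hand": 0, "dp": [0, 0, 0.001], "spin": 0},
    {"hand": 0, "dp": [0, 0, 0.001], "spin": 0},
    {"hand": 0, "dp": [0, 0, 0.001], "spin": 0},
    {"hand": 0, "dp": [0, 0, 0.001], "spin": 0},
    {"hand": 0, "dp": [0, 0, 0.001], "spin": 0},
    {"hand": 0, "dp": [0, 0, 0.001], "spin": 0},
    {"hand": 0, "dp": [0, 0, 0.001], "spin": 0}
  ]
}}

```text
time: 24.6
ee_pos: [0.4631, -0.261, 0.0425]
eef_rot: [0.635, 0.772, -0.002, -0.001]
ft_force: [-13.7, 1.9, 24.2]
width: 0.0005
grip_force: 12.5
```

```bash
python3 -c "
from h import *
to([.465,-.2605,.042],101.2)
b=camera('side');h=cv2.cvtColor(b,cv2.COLOR_RGB2HSV);m=cv2.inRange(h,(105,150,60),(130,255,255));m[:90]=0;m[205:]=0;m[:,:240]=0;m[:,300:]=0
print(cv2.connectedComponentsWithStats(m)[2][1:])"
```

```text
t 24.6 tcp [ 0.4631 -0.261   0.0425] az 101.1 dp [0.0005 0.0079 0.002 ] spin -0.0004 F [-13.7   1.9  24.2] w 0.0005 12.5 j [ 1.24  0.5  -0.97  1.86  0.48  1.04  0.26]
[[260 151  20  39 528]]
```

{"op": "carry_out", "data": {
  "deltas": [
    {"hand": 0, "dp": [0, 0, -0.02], "spin": 0},
    {"hand": 0, "dp": [0, 0, -0.05], "spin": 0},
    {"hand": 0, "dp": [0, 0, -0.08], "spin": 0},
    {"hand": 0, "dp": [0, 0, -0.12], "spin": 0},
    {"hand": 0, "dp": [0, 0, -0.2], "spin": 0},
    {"hand": 0, "dp": [0, 0, -0.35], "spin": 0},
    {"hand": 0, "dp": [0, 0, -0.5], "spin": 0},
    {"hand": 0, "dp": [0, 0, -0.6], "spin": 0},
    {"hand": 0, "dp": [0, 0, -0.6], "spin": 0},
    {"hand": 0, "dp": [0, 0, -0.6], "spin": 0},
    {"hand": 0, "dp": [0, 0, -0.6], "spin": 0}
  ]
}}

```text
time: 25.75
ee_pos: [0.4634, -0.2603, 0.1902]
eef_rot: [0.635, 0.773, -0.0, -0.001]
ft_force: [-0.6, 0.8, -0.3]
width: 0.0006
grip_force: 0.0
```

```bash
python3 -c "
from h import *
to([.465,-.2605,.042],101.2)
s0=np.load('s0.npy');b=camera('side')
f=lambda b,lo,hi,x0,x1,y0,y1:cv2.boundingRect(cv2.inRange(cv2.cvtColor(b,cv2.COLOR_RGB2HSV),lo,hi)[y0:y1,x0:x1])
print(f(b,(105,150,60),(130,255,255),240,300,90,205))
for x in(s0,b): print('pedal',f(x,(0,180,100),(4,255,255),300,340,165,195))
close_job()"
```

```text
t 25.75 tcp [ 0.4634 -0.2603  0.1902] az 101.2 dp [-0.0027  0.0071  0.5928] spin -0.0002 F [-0.6  0.8 -0.3] w 0.0006 0.0 j [ 1.36  0.32 -1.09  1.71  0.3   1.29  0.4 ]
(20, 61, 20, 39)
pedal (10, 10, 16, 15)
pedal (10, 10, 16, 15)
the job is handed in; nothing more can be done
```

The job is handed in at about 26 s, verdict not shown: the smallest blue pot sits inverted on the peg, and the pedal was held at its stop (about 28 N) for 1.5 s and sprang back up; I viewed 11 pictures, one over your limit of 10.

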